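# Run a glaze sample on the touch mixer at its lowest speed

## Robot

A 6-joint arm with a two-finger parallel gripper is mounted at the origin on the work surface. World frame = base frame: x ahead of the robot, y to its left, z up, the work surface at z = 0. Lengths are in m, angles in rad, forces in N, time in s.
With the tool pointing down it reaches from about 0.25 to 0.725 m from the base axis. Payload 9.7 kg.
Tool frame: the origin (TCP) lies on the front face of the gripper's body, between the roots of the fingers; the fingertips stand 73 mm ahead of it and the grasp point (between the pads) lies 54 mm ahead of it (robot.tips_ahead is the x of the fingertips in the tool frame, in m); x points along the fingers, z is the direction in which the jaws open and shut, and the axes are right-handed (so a half turn about x gives the same grasp; the last joint's range is limited). The gripper opens to 85 mm and grips with 20 to 120 N. Pads are 22 mm wide; open, the fingers measure 114 mm over their backs; the gripper's body (76 mm by 85 mm) begins 54 mm behind the grasp point. The pads swing forward as they close: fully open they stand 13 mm farther back than shut.
Start: joints at [-1.247, 0.087, 0.176, 1.66, 0, 1.571], TCP at [0.175, -0.521, 0.304] pointing down, gripper open.
Joint ranges: [-3.13, 3.13], [-0.85, 1.81], [-1.15, 1.24], [-2.2, 2.28], [-1.44, 1.52], [-3.14, 3.14]. Speed limits (rad/s): [2.22, 2.22, 2.57, 3.14, 3.14, 3.14].

## Interface

Orientations are given as a unit quaternion [x, y, z, w].
In Python, from plant import status, cams, ticket, robot gives the robot as it stands.
- The arm moves only by the shell command python3 -m inch 'ROWS'. ROWS is JSON, a list of rows, each an object of numbers: "x", "y", "z": the shift along the tool's x, y, z in m; "wx", "wy", "wz": the turn, a rotation vector about the tool's x, y, z in rad; "hand": the closure, from 0 (fully open) to 1 (shut). A call has 1 to 5 rows; each row is the pose to reach, as a shift and turn from the pose measured when the call began, along the tool's axes at that moment; what a row does not reach only later rows make up. A row lasts 1/8 s, in which the tool goes at most 62.5 mm and 10.7 degrees, less where a joint would pass 70% of its speed; a pose out of reach is approached as far as the arm can. A call with a gripper value outside its range is refused whole. The fingers move at their own pace and stop on an object; the grip force is fixed at half the most. Time passes only in rows, so rows that repeat a pose let the fingers close. It gives the time, the measured TCP pose, the force and the opening at its end, in the units of the state.
- status.read_state(): the state, without advancing time (a new reading comes with each control period).
- cams.camera(name): name is "scene" or "top" or "wrist"; returns the picture (480x640x3 uint8, blue, green, red); there is no depth.
- cams.camera_params(name): a dict with "camera_matrix" (3x3 intrinsics, pixels), "k1" (the pictures are not rectified: a ray, as slopes to the right and down, at radius r is drawn at 1 + k1 r^2 times it, then the intrinsics apply), "world_from_camera" (4x4, takes a point from camera to world coordinates); the wrist camera has in their place "tool_from_camera" (4x4, takes a point from camera to tool coordinates, whose origin is the TCP and whose axes are the tool frame's). Camera axes: x right, y down, z forward; pixel columns grow to the right and rows downward; lengths in m; the calibration is good to about 2 mm. A picture is of the moment at which its call begins: read the wrist's pose just before it. camera_params takes no time and is no camera call.
- ticket.finish_job(): hands the job in, once; it reports no verdict.
The state is a dict: "t": time; "joint_pos": joint angles; "joint_velocities": joint speeds; "tau": joint torques, N m; "eef_pos": TCP position; "eef_rot": TCP orientation; "wrist_force": force on the tool from outside, world axes, zero at the start; "ft_torque": the same for the moment, N m; "width": opening from 0.0 (shut) to 1.0 (fully open).
Only numpy, scipy, OpenCV 4.12 (cv2) and the standard library are available. Lean on these libraries where they do the work, as an engineer would, in place of code of your own. Each camera call takes 0.05 s, during which the arm holds its last target.

## Task

Mix the glaze sample in the round-bellied flask on the touch-run vortex mixer. The mixer starts as soon as its sprung cup goes down, so first turn its speed knob fully anticlockwise to the minimum stop; then stand the flask upright in the cup, press the flask down until the cup is fully home, and finish while still holding it down like that. Do not move the other things on the bench.

Things in the scene. Friction and masses are not known exactly. Their poses are not given: they have to be found in the camera images.
- mixer: Touch-run vortex mixer: grey housing 210 (x) x 135 (y) x 80 mm, immovable, rear two thirds raised to 91 mm. Origin: centre of the underside; -x of its frame is its front. Speed knob on the front deck, 64 mm before the origin; sprung black rubber cup on the rear, 45 mm behind it. Its yaw varies by 17 degrees either way.
- speed_knob_grip (a point): Middle of the knob's grip bar, on the turning axis, 115 mm above the bench; the bar is 38 mm long along this point's x, 14 mm thick along its y, its top 7 mm higher and the skirt of the knob 23 mm lower. z up; x turns with the knob, and the white pointer line on top of the bar is on the -x half.
- speed_knob (a joint): Speed knob of the mixer, in rad: 0 at the minimum stop (fully anticlockwise seen from above), grows clockwise to 5.24 at the maximum stop. Stays where it is left (friction 0.04 N m). It starts 0.7 to 1.9 rad from the minimum stop.
- cup_mouth (a point): Centre of the mouth of the sprung cup, on its upper rim: 125 mm above the bench with the cup up, 115 mm when fully down; z up. The cup is a black rubber ring, 71 mm outside, 54 mm inside, 15 mm deep inside.
- cup: The sprung rubber cup itself; origin: centre of its underside, 18 mm below the rim.
- cup_travel (a joint): Downward travel of the sprung cup in m: 0 up, 0.010 at the bottom stop. It takes about 6 N to start it and 13 N to hold it at the stop, the weight of the flask included; that weight alone does not move it.
- round_flask: Glaze sample: round amber glass flask with small flat foot and cork bung, 119 mm high, 0.23 to 0.36 kg, upright. Origin: centre of the underside, z up. Belly 68 mm across (widest 29 mm up); neck 28 mm across from 60 to 107 mm up, to be gripped 85 mm up; bung 23 mm across above it. In the cup the belly rests on the inner rim, the underside 8 mm below the rim.
- cone_flask: Bystander: conical amber flask with a cork bung, 72 mm across the foot, 114 mm high. Origin: centre of the underside.
- straight_bottle: Bystander: straight-sided amber bottle with a cork bung, 55 mm across, 112 mm high. Origin: centre of the underside.
- glaze_brush: Bystander: flat brush about 190 mm long, lying along its x. Origin: underside, mid-length.
- test_bowl: Bystander: terracotta bowl, 116 mm across, 50 mm high. Origin: centre of the underside.
- test_tile: Bystander: L-shaped terracotta test tile, 50 x 45 x 72 mm, standing. Origin: centre of the underside.
- lidded_jar: Bystander: terracotta jar with a pointed lid, 74 mm across, 130 mm high. Origin: centre of the underside.
- loop_tool: Bystander: wooden-handled loop tool 155 mm long, lying along its x. Origin: underside, near mid-length.
Things that resemble listed ones, but are neither listed nor needed, are in the scene too. What is shaped like the round_flask but green is not meant.

How it is judged:
On the way, in this order (a step that is already met when the one before it is completed fails the run):
1. the speed knob is at its minimum stop, with the cup still up (value of joint speed_knob below 0.12 rad and value of joint cup_travel below 0.003 m), for 0.2 s.
2. the flask is seated upright in the cup and pressed down home by the gripper (value of joint speed_knob below 0.12 rad and value of joint cup_travel above 0.0075 m and horizontal distance between round_flask and cup_mouth below 0.012 m and z of round_flask in the frame of cup_mouth below -0.004 m and angle between round_flask's own z axis and vertical below 0.2 rad and contact force between round_flask and cup above 6 N and contact force between the fingers and round_flask above 2 N and contact force between each of the arm, the fingers and cup below 0.5 N), for 0.5 s.
At the end, for the whole second after the job is handed in: Knob within 0.12 rad of its minimum stop; round flask in the cup (within 12 mm of its axis, over 4 mm deep, leaning under 0.2 rad), at rest, bearing on it with over 6 N and keeping it 7.5 mm or more of its 10 mm down; fingers touch the flask with over 2 N; the robot does not touch the cup (all of step 2 and linear speed of round_flask below 0.02 m/s); the arm keeps its last pose, push and grip.
It fails at once if the cup is pressed down while the speed knob is off its minimum stop (value of joint cup_travel above 0.004 m and value of joint speed_knob above 0.2 rad).
It fails at once if one of the other things is moved more than 30 mm or tipped over (distance of any of cone_flask, straight_bottle, glaze_brush, test_bowl, test_tile, lidded_jar, loop_tool from where it was at the start of the episode above 0.03 m or angle between any of cone_flask, straight_bottle, test_bowl, test_tile, lidded_jar's own z axis and vertical above 0.5 rad).
It also fails if it takes over 67 s, if anything falls off the work surface, if the arm or the gripper's body presses on something with over 40 N, if the wrist force passes 120 N, or if a joint passes its speed limit or range.

## Working session

There is one attempt and no reset: what is moved stays moved. The work goes in short steps, Python scripts to look and compute and a shell command to move; the robot and the scene stay as the last step left them, time stands still between calls to the robot, and variables do not carry over. Pictures are saved under pics/ and viewed, and the job is handed in when it is done.

```bash
ls; mkdir -p pics; python3 - <<'E'
from plant import status,cams,ticket,robot
import cv2,numpy as np
print(status.read_state()); print(robot.tips_ahead)
for n in ["scene","top","wrist"]:
    cv2.imwrite(f"pics/{n}0.png",cams.camera(n)); print(n,cams.camera_params(n))
E
```

```text
pics
{'t': 0.0, 'joint_pos': array([-1.24697190e+00,  8.74735114e-02,  1.75113917e-01,  1.65979578e+00,
        2.22052928e-05,  1.57080854e+00]), 'joint_velocities': array([-0.000393  ,  0.00121159,  0.0012555 ,  0.00117484,  0.00037909,
       -0.00015568]), 'tau': array([ 2.94137899e-03, -5.20390785e+01,  4.64808333e+01,  1.62711809e-02,
        3.01927366e-05,  1.83520228e-05]), 'eef_pos': array([ 0.17496854, -0.5212846 ,  0.30316524]), 'eef_rot': array([ 0.41314789,  0.57444612, -0.41257406,  0.5736751 ]), 'wrist_force': array([ 0.55264789,  0.4031317 , -0.03565155]), 'ft_torque': array([ 0.05988701, -0.0253449 ,  0.02384953]), 'width': 1.0002944226945993}
0.0726
scene {'camera_matrix': array([[459.95103683,   0.        , 317.96793329],
       [  0.        , 459.95103683, 236.22918498],
       [  0.        ,   0.        ,   1.        ]]), 'k1': 0.00659826297083691, 'world_from_camera': array([[-0.18869951,  0.66267915, -0.72474053,  1.27465331],
       [ 0.98203385,  0.12627026, -0.14023313,  0.16148425],
       [-0.00141639, -0.73818166, -0.6746005 ,  0.81715846],
       [ 0.  
[... 487 characters left out ...]
 -9.91438151e-01,
         1.44652019e+00],
       [ 0.00000000e+00,  0.00000000e+00,  0.00000000e+00,
         1.00000000e+00]])}
wrist {'camera_matrix': array([[405.24040229,   0.        , 317.29262832],
       [  0.        , 405.24040229, 237.5230955 ],
       [  0.        ,   0.        ,   1.        ]]), 'k1': -0.027800426036159197, 'tool_from_camera': array([[-2.68484832e-04, -2.91800564e-01,  9.56479147e-01,
        -6.94615563e-02],
       [ 1.32212147e-04, -9.56479183e-01, -2.91800538e-01,
         7.46183570e-02],
       [ 9.99999955e-01,  4.81141428e-05,  2.95379732e-04,
         2.66466439e-05],
       [ 0.00000000e+00,  0.00000000e+00,  0.00000000e+00,
         1.00000000e+00]])}
```

View pics/scene0.png

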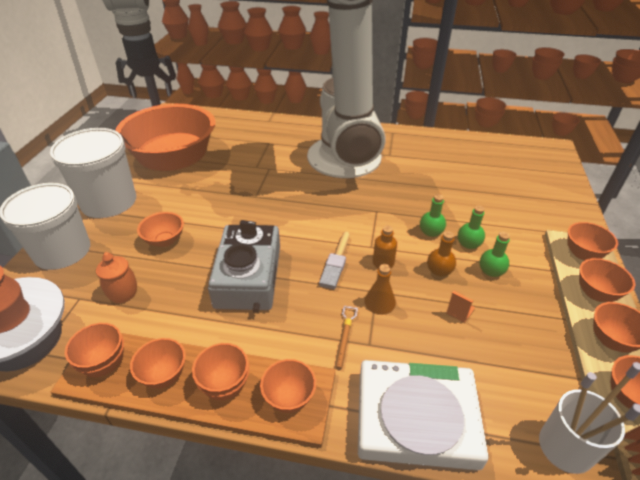

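View pics/top0.png

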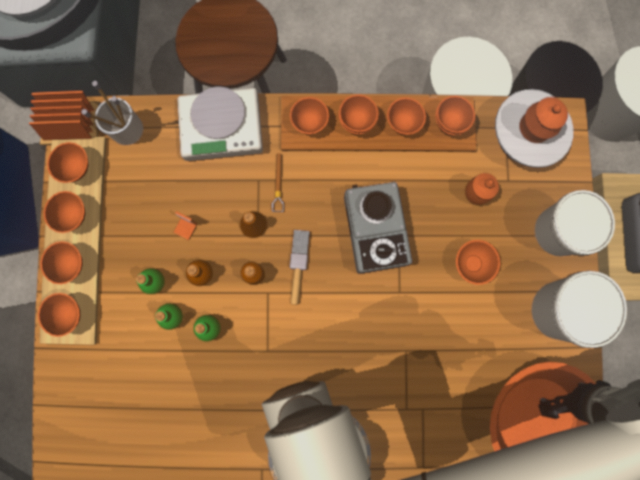

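View pics/wrist0.png

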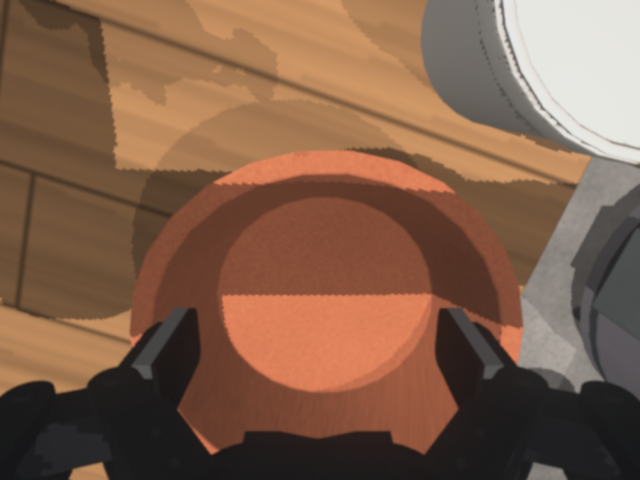

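The amber candidates are these:
- Scene (385,248): straight-sided bottle.
- Scene (380,290): conical flask.
- Scene (442,258), top (199,272): has a round belly and a narrow neck, and is amber rather than green, so it should be the round_flask.

I'll confirm in enlarged crops.

```bash
python3 - <<'E'
import cv2,numpy as np
s=cv2.imread("pics/scene0.png");t=cv2.imread("pics/top0.png")
cv2.imwrite("pics/c1.png",cv2.resize(s[190:330,350:530],None,fx=4,fy=4,interpolation=cv2.INTER_CUBIC))
cv2.imwrite("pics/c2.png",cv2.resize(t[170:290,335:425],None,fx=5,fy=5,interpolation=cv2.INTER_CUBIC))
cv2.imwrite("pics/c3.png",cv2.resize(t[200:350,120:280],None,fx=4,fy=4,interpolation=cv2.INTER_CUBIC))
cv2.imwrite("pics/c4.png",cv2.resize(s[210:320,200:290],None,fx=5,fy=5,interpolation=cv2.INTER_CUBIC))
E
```

```text
(no output)
```

View pics/c1.png

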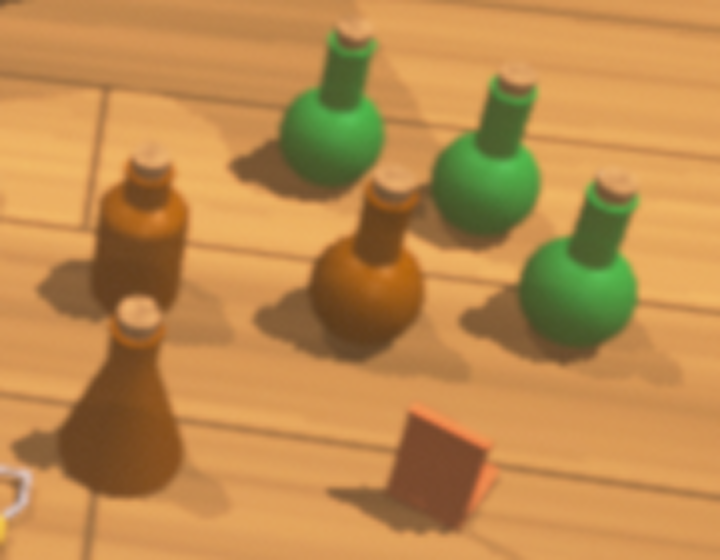

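View pics/c2.png

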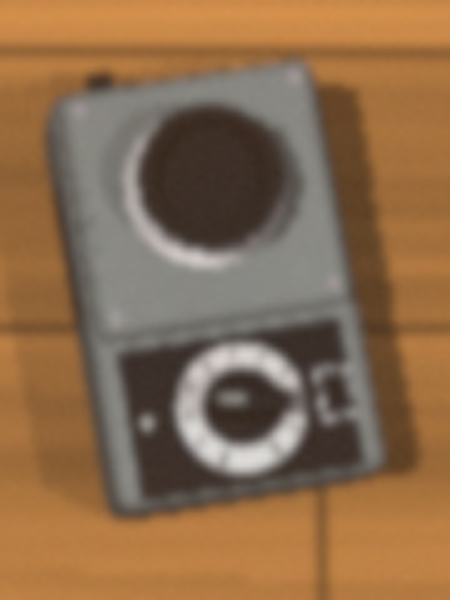

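View pics/c3.png

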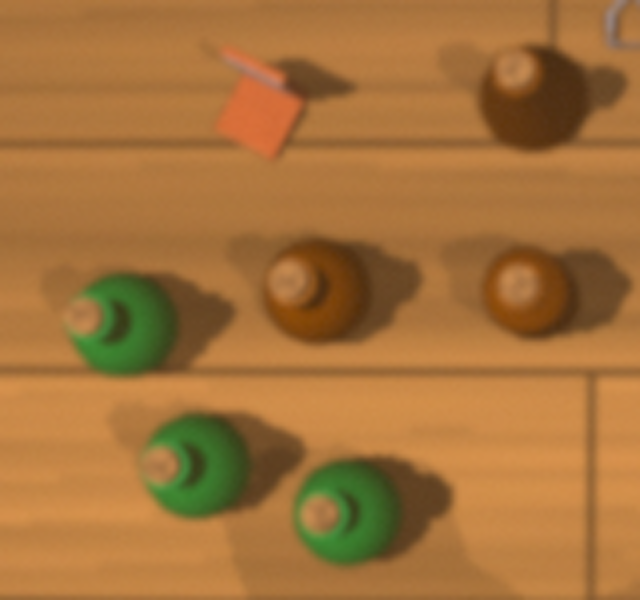

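View pics/c4.png

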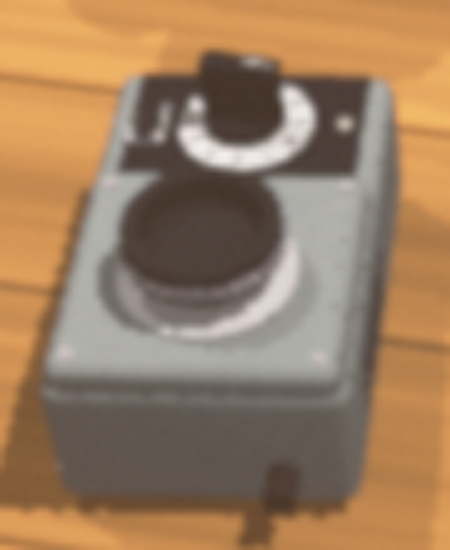

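The crop confirms that amber object has a round belly and long neck, at scene (442,258). Next are metric positions for it, the cup and the knob.

```bash
cat > h.py <<'E'
import cv2,numpy as np
from scipy.spatial.transform import Rotation as R
from plant import status,cams
def ray(cam,uv,T=None):
    p=cams.camera_params(cam)
    d=cv2.undistortPoints(np.array([[uv]],float),p["camera_matrix"],np.array([p["k1"],0,0,0,0]))[0,0]
    if T is None: T=p["world_from_camera"]
    return T[:3,3],T[:3,:3]@np.array([d[0],d[1],1])
def atz(cam,uv,z,T=None):
    o,d=ray(cam,uv,T); return o+d*(z-o[2])/d[2]
def proj(cam,X,T=None):
    p=cams.camera_params(cam)
    if T is None: T=p["world_from_camera"]
    Ti=np.linalg.inv(T)
    r=cv2.Rodrigues(Ti[:3,:3])[0]
    return cv2.projectPoints(np.atleast_2d(np.array(X,float)),r,Ti[:3,3],p["camera_matrix"],np.array([p["k1"],0,0,0,0]))[0][:,0]
def wT(s):
    T=np.eye(4);T[:3,:3]=R.from_quat(s["eef_rot"]).as_matrix();T[:3,3]=s["eef_pos"]
    return T@cams.camera_params("wrist")["tool_from_camera"]
def down(jaw): # jaw yaw (world angle of tool z)
    x=np.array([0,0,-1.]);z=np.array([np.cos(jaw),np.sin(jaw),0]);y=np.cross(z,x)
    return np.stack([x,y,z],1)
def go(pos,jaw=None,Rt=None):
    s=status.read_state();R0=R.from_quat(s["eef_rot"]).as_matrix()
    if Rt is None: Rt=down(jaw) if jaw is not None else R0
    d=R0.T@(np.array(pos)-s["eef_pos"]);w=R.from_matrix(R0.T@Rt).as_rotvec()
    print("xyz",d.round(4),"w",w.round(3),"rows min",max(np.linalg.norm(d)/.0625,np.linalg.norm(w)/.187).round(1))
def pose():
    s=status.read_state();R0=R.from_quat(s["eef_rot"]).as_matrix()
    print("t",round(s["t"],2),"tcp",s["eef_pos"].round(4),"x",R0[:,0].round(3),"jaw",round(np.arctan2(R0[1,2],R0[0,2]),3),"F",s["wrist_force"].round(2),"M",s["ft_torque"].round(2),"w",round(s["width"],3),"q",s["joint_pos"].round(2))
    return s
E
python3 - <<'E'
from h import *
f=lambda u,v,ox,oy,k:((u+.5)/k+ox-.5,(v+.5)/k+oy-.5)
print("cup",atz("top",f(210,178,335,170,5),.125), atz("scene",f(203,230,200,210,5),.125))
print("knob",atz("top",f(245,400,335,170,5),.122),atz("scene",f(241,80,200,210,5),.122))
print("line",atz("top",f(232,398,335,170,5),.122),atz("scene",f(262,62,200,210,5),.122))
print("bung",atz("top",f(293,282,120,200,4),.119),atz("scene",f(394,182,350,190,4),.119))
print("belly",atz("top",f(317,290,120,200,4),.029),atz("scene",f(367,290,350,190,4),.029))
c=[f(57,100,335,170,5),f(305,62,335,170,5),f(352,300,335,170,5),f(100,335,335,170,5)]
for q in c: print("corner",atz("top",q,.091))
for q in [f(383,470,335,170,5),f(122,515,335,170,5)]: print("fcorner",atz("top",q,.08))
pose()
E
```

```text
cup [ 0.61202405 -0.1374168   0.125     ] [ 0.62223666 -0.13377288  0.125     ]
knob [ 0.50541746 -0.15268255  0.122     ] [ 0.52244899 -0.14831656  0.122     ]
line [ 0.50638168 -0.14650349  0.122     ] [ 0.50842357 -0.14254804  0.122     ]
bung [0.45711199 0.2999324  0.119     ] [0.46608171 0.30377852 0.119     ]
belly [0.45948596 0.30387656 0.029     ] [0.46280901 0.30473081 0.029     ]
corner [ 0.65786893 -0.06647817  0.091     ]
corner [ 0.67738382 -0.18953278  0.091     ]
corner [ 0.55824485 -0.20998106  0.091     ]
corner [ 0.54103345 -0.08634404  0.091     ]
fcorner [ 0.47584366 -0.22523485  0.08      ]
fcorner [ 0.45417263 -0.09698248  0.08      ]
t 0.15 tcp [ 0.175  -0.5213  0.3033] x [-0.     0.001 -1.   ] jaw -1.247 F [ 0.19 -0.19  0.63] M [0.05 0.01 0.05] w 0.999 q [-1.25  0.09  0.18  1.66  0.    1.57]
```

```bash
python3 - <<'E'
from h import *
go((.480,-.145,.303),0)
E
```

```text
xyz [ 0.0006  0.4089 -0.2597] w [-1.247e+00 -1.000e-03 -1.000e-03] rows min 7.8
```

```bash
python3 -m inch '[{"y":0.05,"z":-0.03,"wx":-0.15},{"y":0.1,"z":-0.065,"wx":-0.31},{"y":0.15,"z":-0.1,"wx":-0.47},{"y":0.2,"z":-0.13,"wx":-0.62},{"y":0.25,"z":-0.16,"wx":-0.78}]'; python3 - <<'E'
from h import *
pose();go((.480,-.145,.303),0)
E
```

```text
t 0.15 tcp [ 0.175  -0.5213  0.3033] x [-0.     0.001 -1.   ] jaw -1.247 F [ 0.19 -0.19  0.63] M [0.05 0.01 0.05] w 0.999 q [-1.25  0.09  0.18  1.66  0.    1.57]
xyz [ 0.0006  0.4089 -0.2597] w [-1.247e+00 -1.000e-03 -1.000e-03] rows min 7.8invalid input
```

```bash
python3 -m inch '[{"x":0,"y":0.05,"z":-0.03,"wx":-0.15,"wy":0,"wz":0,"hand":0},{"x":0,"y":0.1,"z":-0.065,"wx":-0.31,"wy":0,"wz":0,"hand":0},{"x":0,"y":0.15,"z":-0.1,"wx":-0.47,"wy":0,"wz":0,"hand":0},{"x":0,"y":0.2,"z":-0.13,"wx":-0.62,"wy":0,"wz":0,"hand":0},{"x":0,"y":0.25,"z":-0.16,"wx":-0.78,"wy":0,"wz":0,"hand":0}]'; python3 - <<'E'
from h import *
pose();go((.480,-.145,.303),0)
E
```

```text
t: 0.78
eef_pos: [0.3619, -0.2885, 0.3035]
eef_rot: [0.162, 0.688, -0.162, 0.688]
wrist_force: [-0.2, -0.6, -0.6]
width: 1.001
t 0.78 tcp [ 0.3619 -0.2885  0.3035] x [-0.     0.001 -1.   ] jaw -0.462 F [-0.24 -0.63 -0.58] M [ 0.01 -0.03  0.02] w 1.001 q [-0.67 -0.12 -0.03  1.66  0.    1.36]
xyz [0.0006 0.1811 0.0418] w [-0.462 -0.    -0.001] rows min 3.0
```

```bash
python3 -m inch '[{"x":0,"y":0.05,"z":0.01,"wx":-0.13,"wy":0,"wz":0,"hand":0},{"x":0,"y":0.1,"z":0.02,"wx":-0.28,"wy":0,"wz":0,"hand":0},{"x":0,"y":0.15,"z":0.035,"wx":-0.4,"wy":0,"wz":0,"hand":0},{"x":0,"y":0.181,"z":0.042,"wx":-0.46,"wy":0,"wz":0,"hand":0},{"x":0,"y":0.181,"z":0.042,"wx":-0.46,"wy":0,"wz":0,"hand":0}]'; python3 - <<'E'
from h import *
s=pose()
cv2.imwrite("pics/w1.png",cams.camera("wrist"))
T=wT(s)
print(proj("wrist",[[.507,-.152,.122],[.615,-.136,.125]],T))
E
```

```text
t: 1.4
eef_pos: [0.4811, -0.1435, 0.3029]
eef_rot: [-0.0, 0.707, 0.001, 0.707]
wrist_force: [0.3, -0.3, 0.4]
width: 1.0
t 1.4 tcp [ 0.4811 -0.1435  0.3029] x [-0.001  0.001 -1.   ] jaw 0.001 F [ 0.35 -0.34  0.38] M [-0.03 -0.01 -0.01] w 1.0 q [-0.29 -0.03  0.06  1.66  0.    1.28]
[[356.9846793  247.41492263]
 [527.49973647 225.2926656 ]]
```

View pics/w1.png

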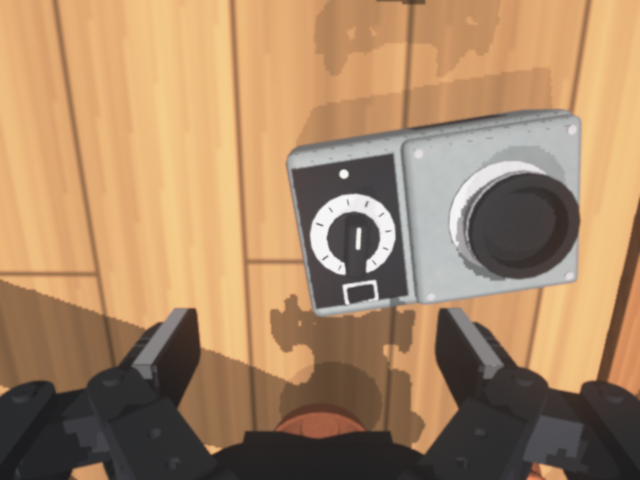

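```bash
python3 - <<'E'
import cv2
t=cv2.imread("pics/w1.png")
cv2.imwrite("pics/c5.png",cv2.resize(t[180:290,295:410],None,fx=5,fy=5,interpolation=cv2.INTER_CUBIC))
E
```

```text
(no output)
```

View pics/c5.png

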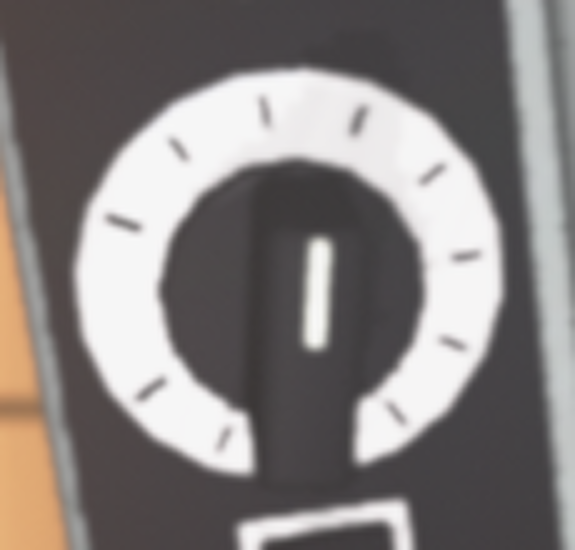

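```bash
python3 - <<'E'
from h import *
s=pose();T=wT(s)
f=lambda u,v:((u+.5)/5+295-.5,(v+.5)/5+180-.5)
a=atz("wrist",f(319,240),.122,T);b=atz("wrist",f(315,348),.122,T)
d=a-b;print(a,b,"ptr yaw",np.arctan2(d[1],d[0]))
print("end", atz("wrist",f(312,485),.122,T),"far",atz("wrist",f(316,226),.122,T))
print("sides",atz("wrist",f(268,350),.122,T),atz("wrist",f(364,350),.122,T))
print("skirt ring ctr",atz("wrist",f(290,275),.081,T))
# cup rim
print("cup",atz("wrist",(523.5,225),.125,T))
for q in [(418,154),(572,130),(570,276),(431,297)]: print(atz("wrist",q,.091,T))
E
```

```text
t 1.45 tcp [ 0.4804 -0.1445  0.3031] x [-0.001  0.001 -1.   ] jaw -0.001 F [-0.76 -1.03 -0.27] M [-0.05  0.01  0.02] w 0.999 q [-0.29 -0.03  0.06  1.66  0.    1.28]
[ 0.5068803  -0.13969597  0.122     ] [ 0.5067839  -0.15431289  0.122     ] ptr yaw 1.5642014120824808
end [ 0.50693961 -0.17356339  0.122     ] far [ 0.506442   -0.13783552  0.122     ]
sides [ 0.50065696 -0.15458772  0.122     ] [ 0.51318977 -0.15458876  0.122     ]
skirt ring ctr [ 0.50693424 -0.15652258  0.081     ]
cup [ 0.61184123 -0.13709903  0.125     ]
[ 0.54947766 -0.09595606  0.091     ]
[ 0.65366793 -0.0793547   0.091     ]
[ 0.67150113 -0.18617479  0.091     ]
[ 0.56709975 -0.20315736  0.091     ]
```

```bash
python3 - <<'E'
from h import *
go((.507,-.155,.303),-.007)
go((.507,-.155,.170),-.007)
E
```

```text
xyz [ 0.0001 -0.0105  0.0266] w [ 0.006 -0.001 -0.001] rows min 0.5
xyz [ 0.1331 -0.0107  0.0267] w [ 0.006 -0.001 -0.001] rows min 2.2
```

```bash
python3 -m inch '[{"x":0.0,"y":-0.0105,"z":0.0267,"wx":0.006,"wy":0,"wz":0,"hand":0.3},{"x":0.05,"y":-0.0105,"z":0.0267,"wx":0.006,"wy":0,"wz":0,"hand":0.4},{"x":0.1,"y":-0.0105,"z":0.0267,"wx":0.006,"wy":0,"wz":0,"hand":0.5},{"x":0.132,"y":-0.0105,"z":0.0267,"wx":0.006,"wy":0,"wz":0,"hand":0.5},{"x":0.132,"y":-0.0105,"z":0.0267,"wx":0.006,"wy":0,"wz":0,"hand":0.5}]'; python3 - <<'E'
from h import *
s=pose()
cv2.imwrite("pics/w2.png",cams.camera("wrist"))
E
```

```text
t: 2.08
eef_pos: [0.5053, -0.1553, 0.1689]
eef_rot: [0.004, 0.709, -0.002, 0.705]
wrist_force: [-0.8, 0.8, -0.2]
width: 0.501
t 2.08 tcp [ 0.5053 -0.1553  0.1689] x [-0.006  0.002 -1.   ] jaw -0.008 F [-0.83  0.82 -0.16] M [-0.04  0.03  0.01] w 0.501 q [-0.3   0.03 -0.14  1.4   0.    1.28]
```

View pics/w2.png

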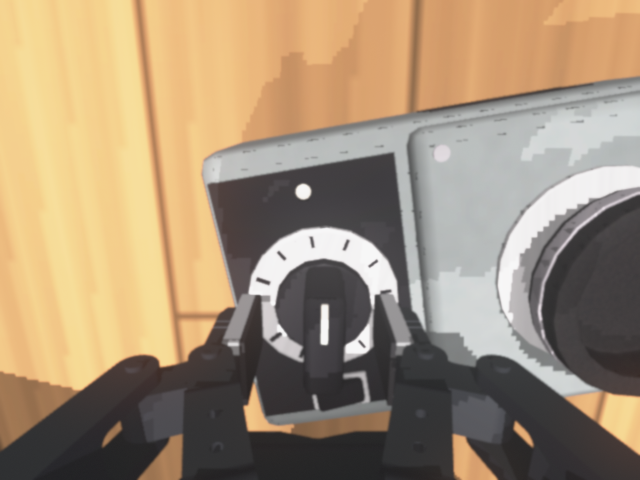

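The bar (centre about column 324) sits between the pads, about 2 mm off their middle at column 318. I'll correct that and close.

```bash
python3 -m inch '[{"x":0.0,"y":0,"z":0.0018,"wx":0,"wy":0.006,"wz":0,"hand":0.5},{"x":0.0,"y":0,"z":0.0018,"wx":0,"wy":0.006,"wz":0,"hand":1},{"x":0.0,"y":0,"z":0.0018,"wx":0,"wy":0.006,"wz":0,"hand":1},{"x":0.0,"y":0,"z":0.0018,"wx":0,"wy":0.006,"wz":0,"hand":1},{"x":0.0,"y":0,"z":0.0018,"wx":0,"wy":0.006,"wz":0,"hand":1}]'; python3 - <<'E'
from h import *
s=pose()
E
```

```text
t: 2.75
eef_pos: [0.5079, -0.1557, 0.1725]
eef_rot: [0.003, 0.71, -0.003, 0.704]
wrist_force: [-4.8, -0.7, 6.8]
width: 0.15
t 2.75 tcp [ 0.5079 -0.1557  0.1725] x [-0.008  0.    -1.   ] jaw -0.008 F [-4.77 -0.72  6.82] M [-0.05  0.85  0.  ] w 0.15 q [-0.3   0.04 -0.13  1.41 -0.    1.28]
```

```bash
python3 -m inch '[{"x":0.0,"y":0,"z":0,"wx":-0.1,"wy":0,"wz":0,"hand":1},{"x":0.0,"y":0,"z":0,"wx":-0.2,"wy":0,"wz":0,"hand":1},{"x":0.0,"y":0,"z":0,"wx":-0.3,"wy":0,"wz":0,"hand":1},{"x":0.0,"y":0,"z":0,"wx":-0.4,"wy":0,"wz":0,"hand":1},{"x":0.0,"y":0,"z":0,"wx":-0.5,"wy":0,"wz":0,"hand":1}]'; python3 - <<'E'
from h import *
s=pose()
E
```

```text
t: 3.38
eef_pos: [0.5077, -0.1557, 0.1726]
eef_rot: [-0.172, 0.688, 0.174, 0.683]
wrist_force: [-2.1, -0.5, -2.4]
width: 0.15
t 3.38 tcp [ 0.5077 -0.1557  0.1726] x [-0.008  0.    -1.   ] jaw 0.495 F [-2.1  -0.5  -2.43] M [-0.1   0.16  0.01] w 0.15 q [-0.3   0.04 -0.13  1.41 -0.    0.78]
```

```bash
python3 -m inch '[{"x":0.0,"y":0,"z":0,"wx":-0.08,"wy":0,"wz":0,"hand":1},{"x":0.0,"y":0,"z":0,"wx":-0.16,"wy":0,"wz":0,"hand":1},{"x":0.0,"y":0,"z":0,"wx":-0.24,"wy":0,"wz":0,"hand":1},{"x":0.0,"y":0,"z":0,"wx":-0.32,"wy":0,"wz":0,"hand":1},{"x":0.0,"y":0,"z":0,"wx":-0.4,"wy":0,"wz":0,"hand":1}]'; python3 - <<'E'
from h import *
s=pose()
E
```

```text
t: 4.0
eef_pos: [0.5076, -0.1558, 0.1726]
eef_rot: [-0.305, 0.64, 0.308, 0.634]
wrist_force: [-0.4, -0.8, -2.6]
width: 0.149
t 4.0 tcp [ 0.5076 -0.1558  0.1726] x [-0.009  0.    -1.   ] jaw 0.898 F [-0.39 -0.75 -2.63] M [-0.19 -0.05 -0.03] w 0.149 q [-0.3   0.04 -0.13  1.41 -0.    0.38]
```

```bash
python3 -m inch '[{"x":0.0,"y":0,"z":0,"wx":-0.06,"wy":0,"wz":0,"hand":1},{"x":0.0,"y":0,"z":0,"wx":-0.12,"wy":0,"wz":0,"hand":1},{"x":0.0,"y":0,"z":0,"wx":-0.18,"wy":0,"wz":0,"hand":1},{"x":0.0,"y":0,"z":0,"wx":-0.24,"wy":0,"wz":0,"hand":1}]'; python3 - <<'E'
from h import *
s=pose()
E
python3 -m inch '[{"x":0.0,"y":0,"z":0,"wx":-0.06,"wy":0,"wz":0,"hand":1},{"x":0.0,"y":0,"z":0,"wx":-0.12,"wy":0,"wz":0,"hand":1},{"x":0.0,"y":0,"z":0,"wx":-0.18,"wy":0,"wz":0,"hand":1}]'; python3 - <<'E'
from h import *
s=pose()
E
```

```text
t: 4.5
eef_pos: [0.5075, -0.1558, 0.1726]
eef_rot: [-0.38, 0.598, 0.383, 0.593]
wrist_force: [-0.0, -1.0, -2.6]
width: 0.154
t 4.5 tcp [ 0.5075 -0.1558  0.1726] x [-0.009 -0.    -1.   ] jaw 1.139 F [-0.02 -1.   -2.61] M [-0.13 -0.15 -0.08] w 0.154 q [-0.3   0.04 -0.13  1.41 -0.    0.13]
t: 4.88
eef_pos: [0.5074, -0.1559, 0.1727]
eef_rot: [-0.431, 0.561, 0.435, 0.557]
wrist_force: [-0.3, 1.1, -1.9]
width: 0.148
t 4.88 tcp [ 0.5074 -0.1559  0.1727] x [-0.009  0.    -1.   ] jaw 1.318 F [-0.27  1.06 -1.86] M [ 0.2  -0.03 -2.76] w 0.148 q [-0.3   0.04 -0.13  1.41 -0.   -0.04]
```

The moment about z jumped to -2.8 N·m, so the knob is at the stop. I'll hold there briefly, nudge once more, then check by picture.

```bash
python3 -m inch '[{"x":0.0,"y":0,"z":0,"wx":-0.03,"wy":0,"wz":0,"hand":1},{"x":0.0,"y":0,"z":0,"wx":-0.03,"wy":0,"wz":0,"hand":1}]'; python3 - <<'E'
from h import *
s=pose()
E
python3 -m inch '[{"x":0.0,"y":0,"z":0,"wx":0.0,"wy":0,"wz":0,"hand":0.5},{"x":0.0,"y":0,"z":0,"wx":0,"wy":0,"wz":0,"hand":0.5},{"x":-0.03,"y":0,"z":0,"wx":0,"wy":0,"wz":0,"hand":0.5},{"x":-0.08,"y":0,"z":0,"wx":0,"wy":0,"wz":0,"hand":0.5},{"x":-0.13,"y":0,"z":0,"wx":0,"wy":0,"wz":0,"hand":0.3}]'; python3 - <<'E'
from h import *
s=pose()
cv2.imwrite("pics/w3.png",cams.camera("wrist"))
cv2.imwrite("pics/t3.png",cams.camera("top"))
E
```

```text
t: 5.12
eef_pos: [0.5063, -0.1554, 0.1729]
eef_rot: [-0.438, 0.556, 0.444, 0.55]
wrist_force: [-7.5, 4.0, 2.7]
width: 0.153
t 5.12 tcp [ 0.5063 -0.1554  0.1729] x [-0.012  0.002 -1.   ] jaw 1.347 F [-7.5   4.03  2.74] M [ 0.95  1.58 -1.21] w 0.153 q [-0.3   0.04 -0.13  1.42 -0.   -0.07]
t: 5.75
eef_pos: [0.5078, -0.1556, 0.3045]
eef_rot: [-0.438, 0.555, 0.444, 0.55]
wrist_force: [0.4, 0.1, 0.3]
width: 0.686
t 5.75 tcp [ 0.5078 -0.1556  0.3045] x [-0.011  0.002 -1.   ] jaw 1.347 F [0.41 0.13 0.32] M [ 0.01 -0.05 -0.01] w 0.686 q [-0.3   0.05  0.14  1.67 -0.   -0.07]
```

View pics/w3.png

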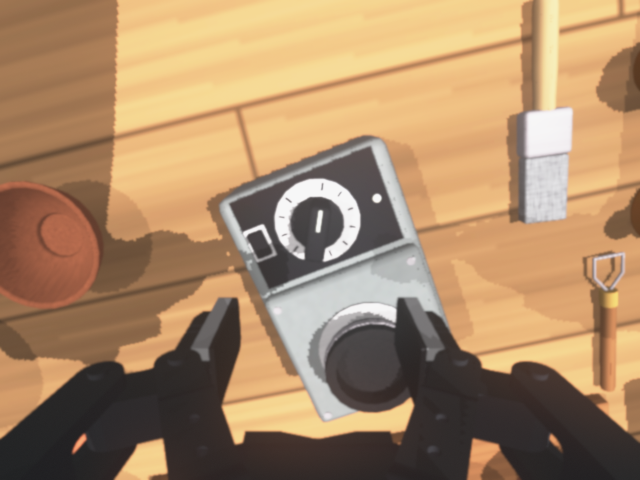

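```bash
python3 - <<'E'
import cv2
t=cv2.imread("pics/w3.png")
cv2.imwrite("pics/c6.png",cv2.resize(t[165:275,260:375],None,fx=5,fy=5,interpolation=cv2.INTER_CUBIC))
E
```

```text
(no output)
```

View pics/c6.png

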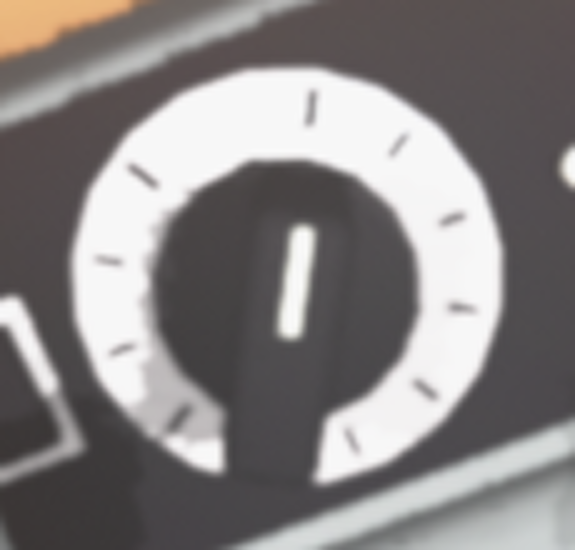

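The pointer line at crop (290,335)→(304,230) lines up with the end tick at (312,108), on the minimum side of the unticked gap. So the knob is at its minimum stop. Next is the flask.

```bash
python3 - <<'E'
from h import *
go((.459,.303,.303),.9)
E
```

```text
xyz [0.0057 0.1504 0.4365] w [ 0.447 -0.002 -0.002] rows min 7.4
```

```bash
python3 -m inch '[{"x":0,"y":0.015,"z":0.05,"wx":0.05,"wy":0,"wz":0,"hand":0},{"x":0.001,"y":0.03,"z":0.1,"wx":0.1,"wy":0,"wz":0,"hand":0},{"x":0.002,"y":0.055,"z":0.155,"wx":0.16,"wy":0,"wz":0,"hand":0},{"x":0.003,"y":0.075,"z":0.21,"wx":0.22,"wy":-0.002,"wz":-0.002,"hand":0},{"x":0.003,"y":0.093,"z":0.265,"wx":0.27,"wy":-0.002,"wz":-0.002,"hand":0}]'; python3 - <<'E'
from h import *
pose();go((.459,.303,.303),.9)
E
```

```text
t: 6.48
eef_pos: [0.4765, 0.1249, 0.3058]
eef_rot: [-0.362, 0.607, 0.362, 0.607]
wrist_force: [1.4, -0.0, 0.5]
width: 0.998
t 6.47 tcp [0.4765 0.1249 0.3058] x [ 0.  0. -1.] jaw 1.076 F [ 1.35 -0.04  0.53] M [ 0.01 -0.08 -0.03] w 0.998 q [ 0.26 -0.05  0.04  1.66  0.    0.75]
xyz [0.0028 0.1    0.1484] w [0.176 0.001 0.   ] rows min 2.9
```

```bash
python3 -m inch '[{"x":0,"y":0.033,"z":0.05,"wx":0.06,"wy":0,"wz":0,"hand":0},{"x":0.001,"y":0.066,"z":0.1,"wx":0.12,"wy":0,"wz":0,"hand":0},{"x":0.003,"y":0.1,"z":0.148,"wx":0.176,"wy":0,"wz":0,"hand":0},{"x":0.003,"y":0.1,"z":0.148,"wx":0.176,"wy":0,"wz":0,"hand":0}]'; python3 - <<'E'
from h import *
s=pose()
cv2.imwrite("pics/w4.png",cams.camera("wrist"))
print(proj("wrist",[[.459,.303,.119],[.459,.303,.029]],wT(s)))
E
```

```text
t: 6.98
eef_pos: [0.4579, 0.306, 0.3017]
eef_rot: [-0.309, 0.636, 0.309, 0.636]
wrist_force: [-0.3, -0.7, -0.0]
width: 0.999
t 6.97 tcp [0.4579 0.306  0.3017] x [-0.001  0.    -1.   ] jaw 0.904 F [-0.35 -0.7  -0.04] M [-0.08 -0.03  0.02] w 0.999 q [0.59 0.09 0.17 1.66 0.   1.26]
[[314.49477583 237.75740754]
 [315.26376062 207.39546753]]
```

View pics/w4.png

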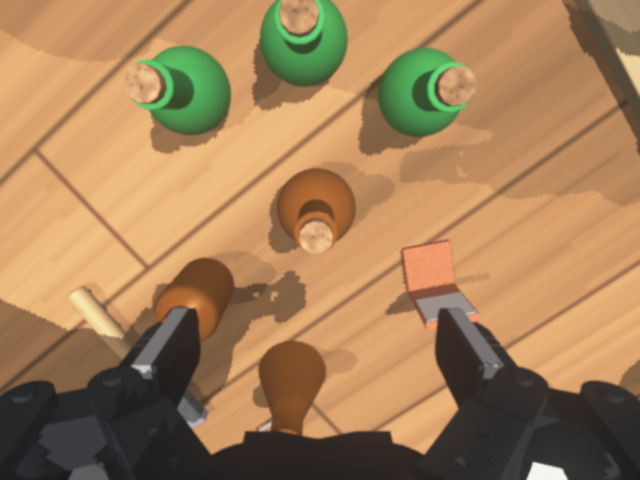

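The amber round flask's bung is at (316,236) and its belly at (316,207), within 2 px of the prediction. Descending.

```bash
python3 - <<'E'
from h import *
s=status.read_state();T=wT(s)
b=atz("wrist",(316,236.5),.119,T);print(b, atz("wrist",(316.3,207),.029,T))
go((b[0],b[1],.140),.9)
E
```

```text
[0.45947009 0.30232391 0.119     ] [0.45981383 0.30192312 0.029     ]
xyz [ 0.1621 -0.0021 -0.0007] w [ 0.003 -0.    -0.   ] rows min 2.6
```

```bash
python3 -m inch '[{"x":0,"y":-0.002,"z":-0.0007,"wx":0.003,"wy":0,"wz":0,"hand":0.4},{"x":0.04,"y":-0.002,"z":-0.0007,"wx":0.003,"wy":0,"wz":0,"hand":0.4},{"x":0.09,"y":-0.002,"z":-0.0007,"wx":0.003,"wy":0,"wz":0,"hand":0.4},{"x":0.135,"y":-0.002,"z":-0.0007,"wx":0.003,"wy":0,"wz":0,"hand":0.4},{"x":0.162,"y":-0.002,"z":-0.0007,"wx":0.003,"wy":0,"wz":0,"hand":0.4}]';python3 -m inch '[{"x":0,"y":0,"z":0,"wx":0.0,"wy":0,"wz":0,"hand":0.4}]'; python3 - <<'E'
from h import *
s=pose()
cv2.imwrite("pics/w5.png",cams.camera("wrist"))
go((.4595,.3022,.14),.9)
E
```

```text
t: 7.65
eef_pos: [0.4593, 0.3004, 0.1379]
eef_rot: [-0.307, 0.638, 0.307, 0.636]
wrist_force: [0.2, 0.7, -0.1]
width: 0.6
t: 7.78
eef_pos: [0.459, 0.2985, 0.1363]
eef_rot: [-0.307, 0.639, 0.306, 0.635]
wrist_force: [-0.8, 0.2, 0.2]
width: 0.599
t 7.78 tcp [0.459  0.2985 0.1363] x [-0.004 -0.003 -1.   ] jaw 0.896 F [-0.8   0.17  0.19] M [0.04 0.02 0.  ] w 0.599 q [ 0.58  0.09 -0.15  1.34 -0.    1.25]
xyz [-0.0022  0.0021  0.0027] w [-0.004 -0.003 -0.001] rows min 0.1
```

View pics/w5.png

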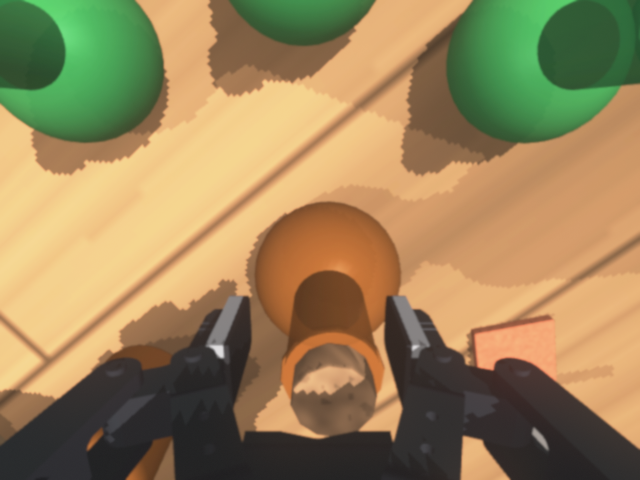

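```bash
python3 -m inch '[{"x":-0.003,"y":0.001,"z":0.0027,"wx":0,"wy":-0.004,"wz":0,"hand":0.4},{"x":-0.003,"y":0.001,"z":0.0027,"wx":0,"wy":-0.004,"wz":0,"hand":0.4}]';python3 - <<'E'
from h import *
s=pose()
cv2.imwrite("pics/w6.png",cams.camera("wrist"))
go((.4595,.3022,.14),.9)
E
```

```text
t: 8.07
eef_pos: [0.4612, 0.3018, 0.1427]
eef_rot: [-0.306, 0.636, 0.307, 0.638]
wrist_force: [0.1, 0.9, 0.1]
width: 0.6
t 8.07 tcp [0.4612 0.3018 0.1427] x [ 0.002  0.003 -1.   ] jaw 0.896 F [0.11 0.85 0.06] M [-0.02  0.03  0.03] w 0.6 q [ 0.58  0.09 -0.14  1.35  0.    1.25]
xyz [ 0.0023  0.0014 -0.0007] w [-0.004  0.003 -0.   ] rows min 0.0
```

View pics/w6.png

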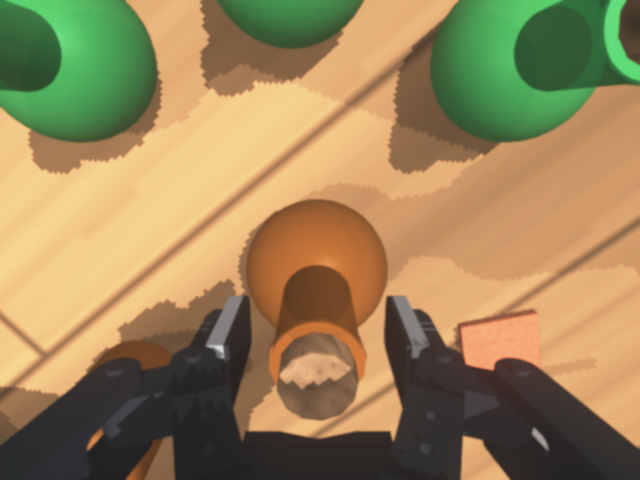

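Centred: the bung is at column 317 and the jaws' middle at 317. Closing.

```bash
python3 -m inch '[{"x":0.002,"y":0.001,"z":0,"wx":0,"wy":0.003,"wz":0,"hand":0.6},{"x":0.002,"y":0.001,"z":0,"wx":0,"wy":0.003,"wz":0,"hand":1},{"x":0.002,"y":0.001,"z":0,"wx":0,"wy":0.003,"wz":0,"hand":1},{"x":0.002,"y":0.001,"z":0,"wx":0,"wy":0.003,"wz":0,"hand":1},{"x":0.002,"y":0.001,"z":0,"wx":0,"wy":0.003,"wz":0,"hand":1}]';python3 - <<'E'
from h import *
s=pose()
E
python3 -m inch '[{"x":-0.01,"y":0,"z":0,"wx":0,"wy":0,"wz":0,"hand":1},{"x":-0.03,"y":0,"z":0,"wx":0,"wy":0,"wz":0,"hand":1},{"x":-0.07,"y":0,"z":0,"wx":0,"wy":0,"wz":0,"hand":1},{"x":-0.12,"y":0,"z":0,"wx":0,"wy":0,"wz":0,"hand":1},{"x":-0.17,"y":0,"z":0,"wx":0,"wy":0,"wz":0,"hand":1}]';python3 - <<'E'
from h import *
s=pose()
cv2.imwrite("pics/w7.png",cams.camera("wrist"))
cv2.imwrite("pics/s7.png",cams.camera("scene"))
go((.613,-.137,.33),.25)
E
```

```text
t: 8.75
eef_pos: [0.4603, 0.3026, 0.1407]
eef_rot: [-0.306, 0.637, 0.306, 0.637]
wrist_force: [-0.3, -0.2, 5.3]
width: 0.314
t 8.75 tcp [0.4603 0.3026 0.1407] x [ 0.     0.001 -1.   ] jaw 0.896 F [-0.27 -0.23  5.27] M [ 0.06  0.11 -0.02] w 0.314 q [ 0.58  0.09 -0.14  1.34  0.    1.26]
t: 9.38
eef_pos: [0.4599, 0.3023, 0.3121]
eef_rot: [-0.306, 0.637, 0.306, 0.637]
wrist_force: [0.8, 0.4, -2.9]
width: 0.311
t 9.38 tcp [0.4599 0.3023 0.3121] x [-0. -0. -1.] jaw 0.896 F [ 0.81  0.41 -2.94] M [ 0.08 -0.07  0.01] w 0.311 q [0.58 0.09 0.2  1.68 0.   1.26]
xyz [-0.0144 -0.3936 -0.2485] w [ 0.646  0.008 -0.   ] rows min 7.5
```

View pics/w7.png

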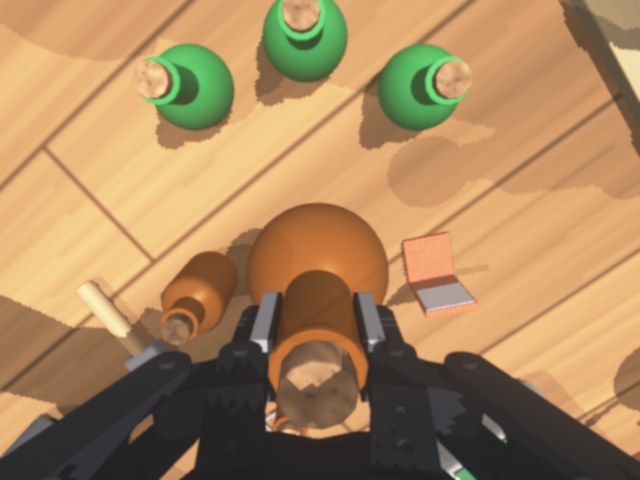

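View pics/s7.png

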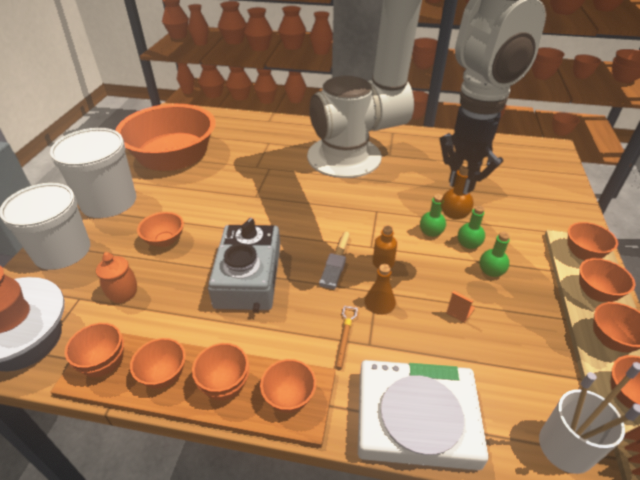

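```bash
python3 -m inch '[{"x":-0.01,"y":-0.05,"z":-0.03,"wx":0.08,"wy":0,"wz":0,"hand":1},{"x":-0.018,"y":-0.1,"z":-0.065,"wx":0.16,"wy":0,"wz":0,"hand":1},{"x":-0.018,"y":-0.15,"z":-0.095,"wx":0.24,"wy":0,"wz":0,"hand":1},{"x":-0.018,"y":-0.2,"z":-0.125,"wx":0.32,"wy":0,"wz":0,"hand":1},{"x":-0.018,"y":-0.24,"z":-0.15,"wx":0.4,"wy":0,"wz":0,"hand":1}]';python3 - <<'E'
from h import *
s=pose()
go((.613,-.137,.33),.25)
E
```

```text
t: 10.1
eef_pos: [0.5548, 0.0336, 0.3331]
eef_rot: [-0.171, 0.684, 0.174, 0.688]
wrist_force: [0.6, 0.7, -3.5]
width: 0.312
t 10.1 tcp [0.5548 0.0336 0.3331] x [ 0.005  0.004 -1.   ] jaw 0.493 F [ 0.62  0.72 -3.53] M [ 0.02 -0.08  0.02] w 0.312 q [0.06 0.11 0.26 1.71 0.   1.14]
xyz [ 0.0026 -0.1779 -0.0295] w [ 0.243  0.007 -0.002] rows min 2.9
```

```bash
python3 -m inch '[{"x":0,"y":-0.05,"z":-0.008,"wx":0.08,"wy":0.002,"wz":0,"hand":1},{"x":0,"y":-0.1,"z":-0.016,"wx":0.16,"wy":0.004,"wz":0,"hand":1},{"x":0,"y":-0.145,"z":-0.024,"wx":0.22,"wy":0.007,"wz":-0.002,"hand":1},{"x":0.002,"y":-0.178,"z":-0.029,"wx":0.243,"wy":0.007,"wz":-0.002,"hand":1},{"x":0.002,"y":-0.178,"z":-0.029,"wx":0.243,"wy":0.007,"wz":-0.002,"hand":1}]';python3 - <<'E'
from h import *
s=pose()
cv2.imwrite("pics/w8.png",cams.camera("wrist"))
cv2.imwrite("pics/s8.png",cams.camera("scene"))
cv2.imwrite("pics/t8.png",cams.camera("top"))
print(proj("wrist",[.613,-.137,.125],wT(s)))
go((.613,-.137,.33),.25)
E
```

```text
t: 10.72
eef_pos: [0.6137, -0.1391, 0.3284]
eef_rot: [-0.087, 0.703, 0.087, 0.701]
wrist_force: [-0.5, 1.0, -3.6]
width: 0.312
t 10.72 tcp [ 0.6137 -0.1391  0.3284] x [-0.003  0.    -1.   ] jaw 0.247 F [-0.53  0.99 -3.57] M [0.05 0.01 0.03] w 0.312 q [-0.22  0.3   0.47  1.75 -0.    1.1 ]
[[317.67746065 222.62017908]]
xyz [ 0.0001 -0.0005 -0.0004] w [ 0.    -0.001 -0.001] rows min 0.0
```

View pics/w8.png

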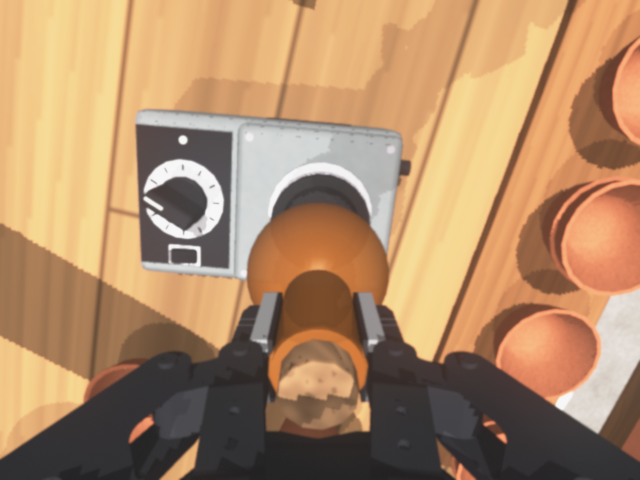

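View pics/s8.png

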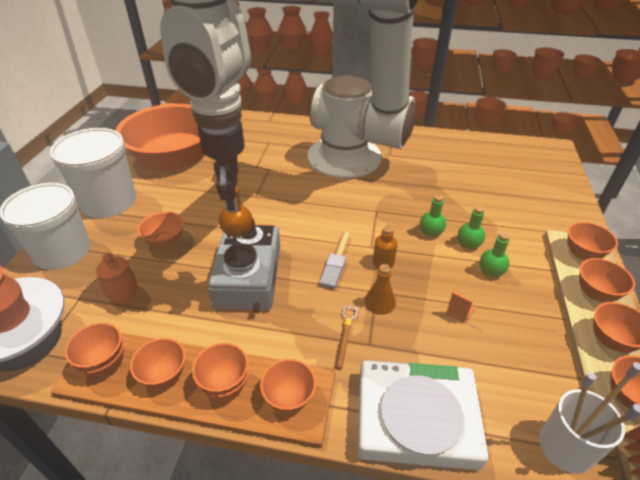

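```bash
python3 - <<'E'
from h import *
go((.614,-.137,.268),.25)
E
python3 -m inch '[{"x":0.015,"y":0,"z":0,"wx":0,"wy":0,"wz":0,"hand":1},{"x":0.03,"y":0,"z":0,"wx":0,"wy":0,"wz":0,"hand":1},{"x":0.05,"y":0,"z":0.0005,"wx":0,"wy":0,"wz":0,"hand":1},{"x":0.06,"y":0,"z":0.0005,"wx":0,"wy":0,"wz":0,"hand":1},{"x":0.06,"y":0,"z":0.0005,"wx":0,"wy":0,"wz":0,"hand":1}]';python3 - <<'E'
from h import *
s=pose()
cv2.imwrite("pics/w9.png",cams.camera("wrist"))
i=cams.camera("scene");cv2.imwrite("pics/s9.png",cv2.resize(i[150:320,180:310],None,fx=4,fy=4))
i=cams.camera("top");cv2.imwrite("pics/t9.png",i)
go((.614,-.137,.258),.25)
E
```

```text
xyz [ 0.0621 -0.0009  0.0006] w [ 0.    -0.001 -0.001] rows min 1.0
t: 11.5
eef_pos: [0.6133, -0.1355, 0.2698]
eef_rot: [-0.088, 0.702, 0.089, 0.701]
wrist_force: [-0.4, -0.3, -1.5]
width: 0.312
t 11.5 tcp [ 0.6133 -0.1355  0.2698] x [-0.002  0.001 -1.   ] jaw 0.251 F [-0.41 -0.34 -1.51] M [ 0.04  0.   -0.04] w 0.312 q [-0.22  0.27  0.32  1.62  0.    1.1 ]
xyz [ 0.0131 -0.001  -0.    ] w [ 0.001 -0.    -0.   ] rows min 0.2
```

View pics/w9.png

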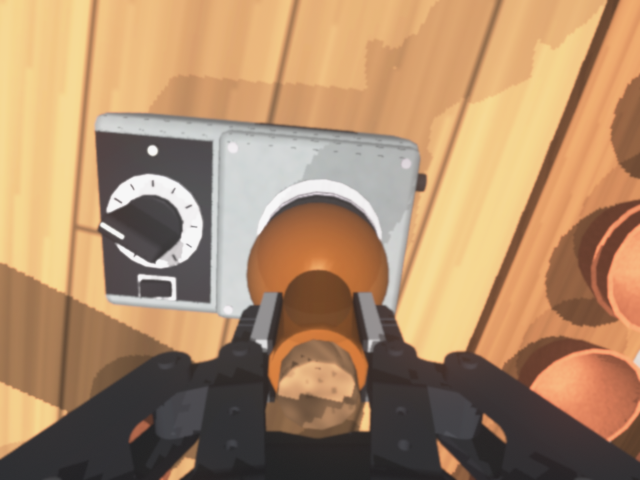

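View pics/s9.png

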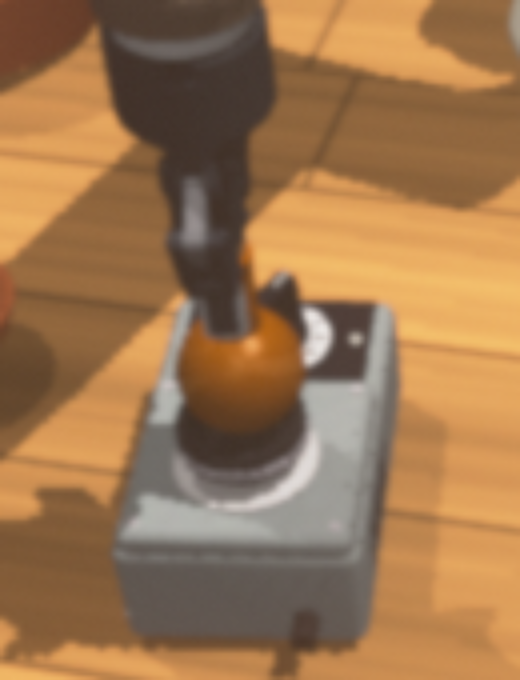

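The flask is over the cup: the ring around the cup's base spans columns 257–384 (middle 320) and the flask is at 317, so it is about 1 mm off. The knob still reads minimum. Lowering to contact.

```bash
python3 -m inch '[{"x":0.004,"y":0,"z":0.001,"wx":0,"wy":0,"wz":0,"hand":1},{"x":0.008,"y":0,"z":0.001,"wx":0,"wy":0,"wz":0,"hand":1},{"x":0.01,"y":-0.0005,"z":0.001,"wx":0,"wy":0,"wz":0,"hand":1},{"x":0.01,"y":-0.0005,"z":0.001,"wx":0,"wy":0,"wz":0,"hand":1}]';python3 - <<'E'
from h import *
s=pose()
go((.614,-.137,.248),.25)
E
```

```text
t: 12.15
eef_pos: [0.6148, -0.1364, 0.261]
eef_rot: [-0.088, 0.702, 0.088, 0.701]
wrist_force: [-1.2, -0.5, -2.4]
width: 0.314
t 12.15 tcp [ 0.6148 -0.1364  0.261 ] x [-0.  0. -1.] jaw 0.251 F [-1.16 -0.49 -2.44] M [-0.09  0.01 -0.04] w 0.314 q [-0.22  0.27  0.3   1.6   0.    1.1 ]
xyz [ 0.013  -0.0004 -0.001 ] w [ 0.001 -0.    -0.   ] rows min 0.2
```

```bash
python3 -m inch '[{"x":0.003,"y":0,"z":0,"wx":0,"wy":0,"wz":0,"hand":1},{"x":0.005,"y":0,"z":0,"wx":0,"wy":0,"wz":0,"hand":1},{"x":0.005,"y":0,"z":0,"wx":0,"wy":0,"wz":0,"hand":1}]';python3 - <<'E'
from h import *
s=pose()
E
python3 -m inch '[{"x":0.003,"y":0,"z":0,"wx":0,"wy":0,"wz":0,"hand":1},{"x":0.005,"y":0,"z":0,"wx":0,"wy":0,"wz":0,"hand":1},{"x":0.005,"y":0,"z":0,"wx":0,"wy":0,"wz":0,"hand":1}]';python3 - <<'E'
from h import *
s=pose()
E
```

```text
t: 12.52
eef_pos: [0.615, -0.1367, 0.2569]
eef_rot: [-0.089, 0.701, 0.088, 0.702]
wrist_force: [-0.4, -2.2, 5.9]
width: 0.314
t 12.53 tcp [ 0.615  -0.1367  0.2569] x [ 0.001 -0.001 -1.   ] jaw 0.25 F [-0.36 -2.17  5.94] M [-0.35  0.26 -0.03] w 0.314 q [-0.22  0.27  0.29  1.59 -0.    1.1 ]
t: 12.9
eef_pos: [0.615, -0.137, 0.2531]
eef_rot: [-0.089, 0.701, 0.087, 0.703]
wrist_force: [-2.0, -2.4, 7.9]
width: 0.314
t 12.9 tcp [ 0.615  -0.137   0.2531] x [ 0.003 -0.002 -1.   ] jaw 0.25 F [-2.01 -2.42  7.89] M [-0.39  0.51 -0.01] w 0.314 q [-0.22  0.27  0.28  1.58 -0.    1.1 ]
```

```bash
python3 -m inch '[{"x":0.003,"y":0,"z":0,"wx":0,"wy":0,"wz":0,"hand":1},{"x":0.006,"y":0,"z":0,"wx":0,"wy":0,"wz":0,"hand":1},{"x":0.006,"y":0,"z":0,"wx":0,"wy":0,"wz":0,"hand":1}]';python3 - <<'E'
from h import *
s=pose()
E
python3 -m inch '[{"x":0.003,"y":0,"z":0,"wx":0,"wy":-0.003,"wz":0,"hand":1},{"x":0.004,"y":0,"z":0,"wx":0,"wy":-0.003,"wz":0,"hand":1},{"x":0.004,"y":0,"z":0,"wx":0,"wy":-0.003,"wz":0,"hand":1}]';python3 - <<'E'
from h import *
s=pose()
E
```

```text
t: 13.28
eef_pos: [0.6151, -0.1374, 0.2492]
eef_rot: [-0.089, 0.7, 0.087, 0.703]
wrist_force: [-2.8, -2.7, 10.3]
width: 0.31
t 13.28 tcp [ 0.6151 -0.1374  0.2492] x [ 0.006 -0.003 -1.   ] jaw 0.25 F [-2.84 -2.66 10.27] M [-0.46  0.71  0.08] w 0.31 q [-0.22  0.26  0.27  1.57 -0.    1.1 ]
t: 13.65
eef_pos: [0.6148, -0.1379, 0.2486]
eef_rot: [-0.09, 0.698, 0.086, 0.706]
wrist_force: [-6.5, -2.0, 20.2]
width: 0.315
t 13.65 tcp [ 0.6148 -0.1379  0.2486] x [ 0.012 -0.004 -1.   ] jaw 0.249 F [-6.49 -1.99 20.15] M [-0.32  1.77  0.13] w 0.315 q [-0.22  0.26  0.26  1.56 -0.    1.1 ]
```

```bash
python3 -m inch '[{"x":0.002,"y":0,"z":0,"wx":0,"wy":0.006,"wz":0,"hand":1},{"x":0.002,"y":0,"z":0,"wx":0,"wy":0.006,"wz":0,"hand":1},{"x":0.002,"y":0,"z":0,"wx":0,"wy":0.006,"wz":0,"hand":1},{"x":0.002,"y":0,"z":0,"wx":0,"wy":0.006,"wz":0,"hand":1},{"x":0.002,"y":0,"z":0,"wx":0,"wy":0.006,"wz":0,"hand":1}]';python3 - <<'E'
from h import *
s=pose()
cv2.imwrite("pics/w10.png",cams.camera("wrist"))
i=cams.camera("scene");cv2.imwrite("pics/s10.png",cv2.resize(i[150:320,180:310],None,fx=4,fy=4))
i=cams.camera("top");cv2.imwrite("pics/t10.png",i)
pose()
E
```

```text
t: 14.28
eef_pos: [0.6148, -0.1382, 0.2485]
eef_rot: [-0.09, 0.699, 0.085, 0.704]
wrist_force: [-3.6, -0.7, 9.8]
width: 0.318
t 14.28 tcp [ 0.6148 -0.1382  0.2485] x [ 0.009 -0.006 -1.   ] jaw 0.249 F [-3.65 -0.68  9.82] M [-0.23  0.67  0.02] w 0.318 q [-0.22  0.26  0.27  1.57 -0.    1.1 ]
t 14.43 tcp [ 0.6148 -0.1382  0.2485] x [ 0.009 -0.006 -1.   ] jaw 0.249 F [-2.94 -2.69  9.71] M [-0.23  0.64  0.01] w 0.31 q [-0.22  0.26  0.27  1.57 -0.    1.1 ]
```

View pics/w10.png

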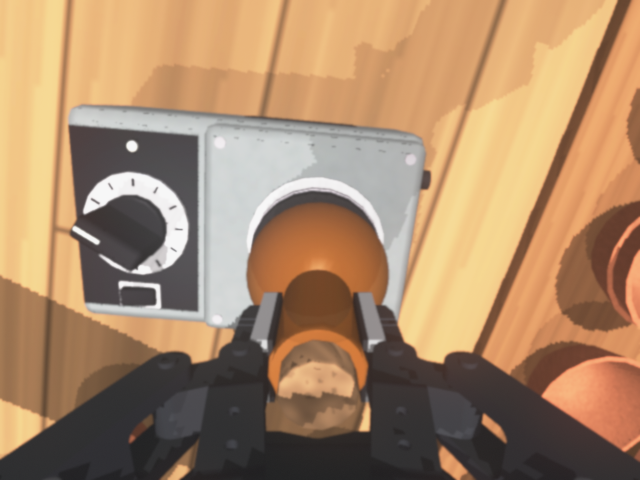

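View pics/s10.png

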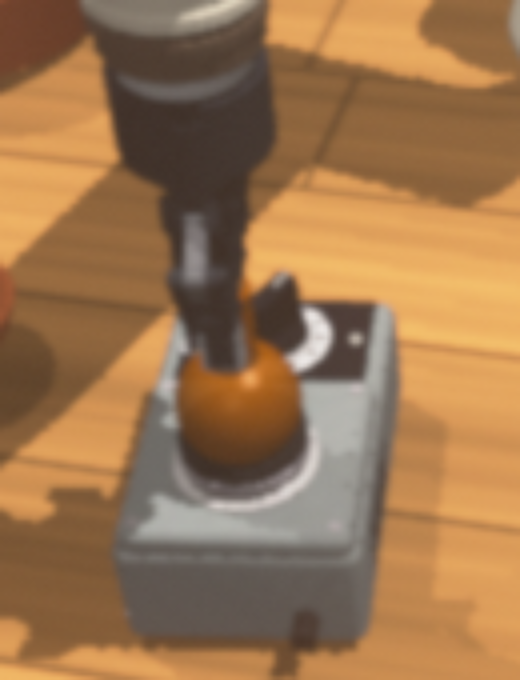

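The cup is down by the picture, with its flange close to the deck. The push is only about 10 N, so I'll add margin and hold.

```bash
python3 -m inch '[{"x":0.002,"y":0,"z":0,"wx":0,"wy":0.0,"wz":0,"hand":1},{"x":0.0045,"y":0,"z":0,"wx":0,"wy":0.003,"wz":0,"hand":1},{"x":0.0045,"y":0,"z":0,"wx":0,"wy":0.003,"wz":0,"hand":1},{"x":0.0045,"y":0,"z":0,"wx":0,"wy":0.003,"wz":0,"hand":1},{"x":0.0045,"y":0,"z":0,"wx":0,"wy":0.003,"wz":0,"hand":1}]';python3 - <<'E'
from h import *
pose()
i=cams.camera("scene");cv2.imwrite("pics/s11.png",cv2.resize(i[150:320,180:310],None,fx=4,fy=4))
pose()
E
```

```text
t: 15.05
eef_pos: [0.6147, -0.1385, 0.2475]
eef_rot: [-0.091, 0.699, 0.084, 0.705]
wrist_force: [-7.4, -0.7, 19.1]
width: 0.312
t 15.05 tcp [ 0.6147 -0.1385  0.2475] x [ 0.009 -0.009 -1.   ] jaw 0.249 F [-7.45 -0.65 19.12] M [-0.16  1.52  0.07] w 0.312 q [-0.22  0.26  0.26  1.56 -0.01  1.1 ]
t 15.1 tcp [ 0.6146 -0.1386  0.2475] x [ 0.009 -0.009 -1.   ] jaw 0.249 F [-7.73 -0.93 18.99] M [-0.18  1.65  0.02] w 0.313 q [-0.22  0.26  0.26  1.56 -0.01  1.1 ]
```

View pics/s11.png

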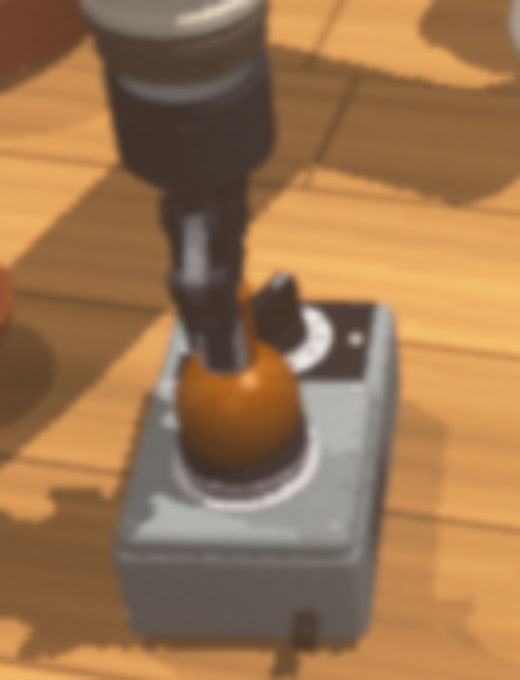

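The reading is steady at 19 N, above the 13 N needed, and the TCP is at 0.2475 m against 0.248 m expected for cup home. Handing in.

```bash
python3 - <<'E'
from plant import ticket
from h import *
pose()
print(ticket.finish_job())
pose()
E
```

```text
t 15.1 tcp [ 0.6146 -0.1386  0.2475] x [ 0.009 -0.009 -1.   ] jaw 0.249 F [-7.73 -0.93 18.99] M [-0.18  1.65  0.02] w 0.313 q [-0.22  0.26  0.26  1.56 -0.01  1.1 ]
the job is handed in; nothing more can be done
None
the job is handed in; nothing more can be done
```

I turned the speed knob anticlockwise to its minimum stop, then stood the round amber flask in the cup and pressed it home. I handed the job in at about 15 s while still holding it down; no verdict was reported.

- **Knob:** the moment about the vertical jumped to 2.8 N·m at the stop. Afterwards the pointer lined up with the end tick on the minimum side, though the bar slipped about 0.15–0.2 rad in the pads when it reached the stop.
- **Flask and cup:** the last reading showed 19 N of downward push and the tool at 0.2475 m, against about 0.248 m expected with the cup home. The flask was upright, with the tool leaning about 0.013 rad. I did not measure the cup's travel directly; I judged it from the height, the force jump and the picture.
- **Off-target points:** there was a sideways force of about 8 N at the end. An earlier hold had relaxed to 10 N, so I increased the push before handing in.
- **Bystanders:** I saw no sign in the pictures that any of them had moved, but I made no full check at the end.

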